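Lock the toothbrush caddy on its rail with the ball-lock pin

ROBOT

A 6-joint arm with a two-finger parallel gripper is mounted at the origin on the work surface. World frame = base frame: x ahead of the robot, y to its left, z up, the work surface at z = 0. Lengths are in m, angles in rad, forces in N, time in s.
With the tool pointing down it reaches from about 0.35 to 0.775 m from the base axis. Payload 7.3 kg.
Tool frame: the origin (TCP) lies between the finger pads, 19 mm behind the fingertips; this is the grasp point; z points along the fingers, y is the line along which they close (so a half turn about z gives the same grasp; the last joint's range is limited). The gripper opens to 92 mm and grips with 3 to 60 N. Pads are 19 mm wide; open, the fingers measure 130 mm over their backs; the gripper's body (75 mm by 190 mm) begins 47 mm behind the grasp point.
Start: joints at [-1.253, 0.342, 1.524, -0, 1.275, -0.146], TCP at [0.235, -0.47, 0.246] pointing down, gripper open.
Joint ranges: [-2.53, 2.53], [-0.77, 2.02], [0.04, 2.7], [-1, 4.14], [0.28, 2.66], [-3.11, 3.11]. Speed limits (rad/s): [2.57, 2.57, 3.14, 3.14, 3.14, 3.14].

INTERFACE

Orientations are given as [roll, pitch, yaw] about the fixed x, y, z axes, in that order (R = Rz(yaw) Ry(pitch) Rx(roll)).
In Python, from cell import * gives the robot as it stands.
- The arm moves only by the tool arm_command, never from a script. Its arguments are lists of equal length, an entry for each row: "xyz": the shift along the world's x, y, z in mm, a list of three; "spin": the turn about the world's z in degrees. In form: {"xyz": [[tx, ty, tz], ...], "spin": [spin, ...]}. A call has 1 to 20 rows; each row shifts and turns the commanded pose from where the row before left it; what a row does not reach is not made up. A row lasts 1/10 s, in which the tool goes at most 50 mm and 8.59 degrees, less where a joint would pass 70% of its speed; a pose out of reach is approached as far as the arm can. A call with a gripper value outside its range is refused whole. "jaw" is the opening, from -1 (shut) to 1 (fully open), set as the call begins (left out, the last holds). The fingers move at their own pace and stop on an object; "squeeze" is the grip in N (left out, the last holds). Time passes only in rows, so rows that do not move let the fingers close. It gives the time, the measured TCP pose, the force, the opening and the grip force at its end, in the units of the state.
- observe(): the state, without advancing time (a new reading comes with each control period).
- read_camera(name): name is "side" or "top" or "wrist"; returns a dict with "img" (384x512x3 uint8, red, green, blue), "depth" (384x512 float32, m along the optical axis (not along the pixel's ray), 0 where there is no reading), "fx", "fy", "cx", "cy" (pixels), "world_from_camera" (4x4, takes a point from camera to world coordinates). Camera axes: x right, y up, looking along -z (the intrinsics and any distortion apply to the point x, -y, -z); pixel columns grow to the right and rows downward; lengths in m; the calibration is good to about 2 mm. A picture is of the moment at which its call begins.
- hand_in(): hands the job in; it is judged then, once.
The state is a dict: "time": time; "qpos": joint angles; "qvel": joint speeds; "joint_efforts": joint torques, N m; "tool_pos": TCP position; "tool_rot": TCP orientation; "contact_force": force on the tool from outside, world axes, zero at the start; "torque": the same for the moment, N m; "opening": finger opening in m; "grip_force": force on a finger pad.
Only numpy, scipy, OpenCV 4.12 (cv2) and the standard library are available. Lean on these libraries where they do the work, as an engineer would, in place of code of your own. Each camera call takes 0.05 s, during which the arm holds its last target. There are 200 camera calls.

TASK

Lock the toothbrush caddy on its rail: with the red thumb button of the ball-lock pin squeezed in, draw the pin from its blue parking block, put it into the hole in the caddy's white plate and, pressing only lightly, slide the caddy along with it until the pin drops into the hidden hole in the rail beneath. Push it fully home, flange down on the plate, with the button still held in, then let go so that the button springs out and the pin stays locked. Handle pin and rail gently and leave everything else on the ledge where it is.

Things in the scene. Friction and masses are not known exactly. Their poses are not given: they have to be found in the camera images.
- pin: Ball-lock pin, upright, handle up, about 0.12 kg. Origin: on the axis, on the underside (seat face) of its flange; z up along the handle. Steel flange 26 mm across, z 0 to 5 mm; black handle 22 mm along x, 24 mm along y, z 5 to 51 mm; steel shank 14 mm across, 42 mm long below the origin, the last 5 mm tapering to a 7 mm flat tip. Starts locked in the blue block.
- pin_head (a point): Grip point: on the pin's axis, 28 mm above its origin, at mid handle and mid button; axes as the pin's. Pinch along the pin's x, one finger on the button, one on the far face, with 25 to 45 N: fingers then stop at 22 mm. With the TCP here the fingertips clear the plate below by 9 mm when the pin is home.
- pin_button (a joint): Red thumb button on the handle's +x face, 16 mm wide, z 16 to 40 mm, in m: 0 = out, standing 4.8 mm proud (ball out, locked); 0.0048 = squeezed flush with the handle (ball in). Its spring takes 5 N to start and 11 N to hold in.
- pin_ball (a point): On the shank's axis, 26 mm below the pin's origin, at the height of the brass locking ball (round stud, 8 mm): it stands 4.5 mm out of the shank's +x side when the button is out, and lies inside the shank when the button is in. With the ball out the shank passes through no hole here.
- pin_tip (a point): Centre of the flat tip of the shank, 42 mm below the pin's origin. Steel on a hard plate has no give: touch down and seat the pin at 20 mm/s or slower with a force stop of 4 to 8 N; pressing on by position alone soon passes 80 N, which counts as rough.
- block: Blue parking block, 60 x 60 x 46 mm, fixed to the ledge; origin at the centre of its underside. A 16 mm hole through its 20 mm thick top, over a hollow, holds the pin, the flange resting on the top. The pin must be lifted 45 mm to come clear.
- rail: Rail fixed to the ledge: aluminium channel 58 mm wide (x), 272 mm long (y) with grey end caps; origin at the centre of its underside; y along the rail, z up. Inside lies a fixed steel locking plate with one round 16 mm hole, on the centre line (x = 0), anywhere from y = -18 to +22 mm. The caddy's plate covers it and it is not measured: find it by feel, or by looking down the caddy's hole.
- plate_top (a point): Mid point of the rail on the flat top of the hidden locking plate (8 mm thick, fixed), 34 mm above the rail's origin, axes as the rail's. Below the plate is a hollow 44 mm wide down to 3 mm above the rail's origin. A pin tip at this height rests on the plate; when the pin is home its tip is at 4 mm above the rail's origin.
- caddy (a joint): Position of the caddy along the rail's y, m, from -0.042 to 0.042 (end stops). It starts at -0.041 to -0.033, so the hidden hole always lies ahead of it towards the rail's +y. It slides with about 1.2 N of friction, stays where it is left, and cannot lift or turn.
- caddy_hole (a point): Centre of the mouth of the 16 mm hole through the caddy's white plate (64 x 160 mm, 11.5 mm thick, top 46 mm above the rail's origin), on the rail's centre line at y = joint caddy; axes as the rail's. The locking plate is 12 mm below the mouth. On its +x side the caddy carries a steel tray with an orange toothbrush, lower than the plate.
- mug: Stainless steel mug, 76 mm across, 85 mm high, origin under its centre; leave alone.
- bottle: Green glass bottle with a white twist cap, 56 mm across, 130 mm high, origin under its centre; leave alone.
- comb: Black plastic comb lying flat, 160 x 32 x 5 mm; leave alone.
- jar: White jar with steel lid, 56 mm across, 55 mm high; leave alone.
- nailbrush: Wooden nail brush, 35 x 90 x 28 mm; leave alone.
- soapdish: White soap dish with a bar of soap, 75 x 110 x 29 mm; leave alone.
Mind the look-alikes: they are no part of the job. What is meant by the pin is not turquoise, and is the smaller of those in its own colour.

How it is judged:
On the way, in this order (a step that is already met when the one before it is completed fails the run):
1. the pin is drawn clear of the parking block with its button held in (value of joint pin_button above 0.0035 m and z of pin_tip in the frame of block above 0.046 m), for 0.1 s.
2. the pin's tip is in the hole of the caddy's plate, the button held in (value of joint pin_button above 0.0035 m and horizontal distance between pin_tip and caddy_hole below 0.004 m and z of pin_tip in the frame of caddy_hole below -0.003 m), for 0.1 s.
3. the pin is home, its flange down on the plate, with the button still held in (value of joint pin_button above 0.0035 m and horizontal distance between pin and caddy_hole below 0.004 m and z of pin in the frame of caddy_hole below 0.002 m), for 0.1 s.
At the end, for the whole second after the job is handed in: The pin stands through the caddy's plate and the rail, upright within 0.12 rad, within 4 mm of the hole's centre, its flange no more than 2.5 mm above the plate; it is released, at rest, and its button has sprung back out (under 1 mm in), so that the ball locks it (value of joint pin_button below 0.001 m and horizontal distance between pin and caddy_hole below 0.004 m and z of pin in the frame of caddy_hole below 0.0025 m and angle between the z axis of pin and the z axis of rail, either way round below 0.12 rad and linear speed of pin below 0.02 m/s); the robot touches nothing.
It fails at once if the pin is rammed against caddy or rail with more than 80 N (contact force between pin and rail above 80 N).
It fails at once if the robot presses on caddy or rail with more than 40 N (contact force between the arm and rail above 40 N).
It fails at once if a bystander is moved more than 20 mm or tipped (distance of any of mug, bottle, comb, jar, nailbrush, soapdish from where it was at the start of the episode above 0.02 m or angle between any of bottle, mug, jar's own z axis and vertical above 0.5 rad).
It also fails if it takes over 64 s, if anything falls off the work surface, if the arm or the gripper's body presses on something with over 40 N, if the wrist force passes 120 N, or if a joint passes its speed limit or range.

## Working session

There is one attempt and no reset: what is moved stays moved. The work goes in short steps, Python scripts to look and compute and a tool call to move; the robot and the scene stay as the last step left them, time stands still between calls to the robot, and variables do not carry over. Pictures are saved under pics/ and viewed, at most 10 in all, crops included, and the job is handed in when it is done.

Besides the shell and the picture viewer there is one more tool, called after "Call:" by a JSON object that holds its "method" and its "body". arm_command: Moves the arm, as the interface text tells. Its arguments: {"type":"object","properties":{"xyz":{"type":"array","items":{"type":"array","items":{"type":"number"}}},"spin":{"type":"array","items":{"type":"number"}},"jaw":{"type":"number"},"squeeze":{"type":"number"}},"required":["xyz","spin"]}

```bash
mkdir -p pics
cat > h.py <<'E'
from cell import *
import numpy as np, cv2
def cam(n,save=None):
    c=read_camera(n)
    if save: cv2.imwrite('pics/'+save+'.png',c['img'][:,:,::-1])
    return c
def onplane(c,u,v,z):
    T=np.array(c['world_from_camera']);d=T[:3,:3]@np.array([(u-c['cx'])/c['fx'],-(v-c['cy'])/c['fy'],-1.])
    o=T[:3,3];return o+d*(z-o[2])/d[2]
def bydepth(c,u,v):
    T=np.array(c['world_from_camera']);Z=c['depth'][int(v),int(u)]
    return T[:3,3]+T[:3,:3]@(np.array([(u-c['cx'])/c['fx'],-(v-c['cy'])/c['fy'],-1.])*Z)
def proj(c,p):
    T=np.array(c['world_from_camera']);q=T[:3,:3].T@(np.array(p)-T[:3,3])
    return c['cx']+c['fx']*q[0]/-q[2],c['cy']-c['fy']*q[1]/-q[2]
E
python3 - <<'E'
from h import *
ims=[]
for n in('top','side'):
    c=cam(n,n+'0');np.savez('pics/'+n+'0.npz',**c)
    print(n,c['fx'],c['world_from_camera'].round(3).tolist(), {k:type(v).__name__ for k,v in c.items()})
print(observe())
E
```

```text
top 373.7838040379428 [[0.013, 0.994, -0.107, 0.39], [-1.0, 0.012, -0.007, -0.016], [-0.006, 0.107, 0.994, 1.128], [0.0, 0.0, 0.0, 1.0]] {'img': 'ndarray', 'depth': 'ndarray', 'fx': 'float', 'fy': 'float', 'cx': 'float', 'cy': 'float', 'world_from_camera': 'ndarray'}
side 430.1521776815938 [[-0.754, 0.435, -0.492, -0.234], [-0.656, -0.478, 0.584, 0.851], [0.019, 0.763, 0.646, 1.06], [0.0, 0.0, 0.0, 1.0]] {'img': 'ndarray', 'depth': 'ndarray', 'fx': 'float', 'fy': 'float', 'cx': 'float', 'cy': 'float', 'world_from_camera': 'ndarray'}
{'time': 0.1, 'qpos': array([-1.25300754e+00,  3.42635387e-01,  1.52488666e+00, -5.70728801e-06,
        1.27538944e+00, -1.45980840e-01]), 'qvel': array([ 0.00121849, -0.00227554, -0.00260461,  0.00119045,  0.00026051,
        0.00124844]), 'joint_efforts': array([ 1.83265423e-03, -4.32003772e+01, -2.44693905e+01,  7.19611114e-02,
        5.26055612e-02, -3.62208482e-05]), 'tool_pos': array([ 0.23477093, -0.46922507,  0.24493576]), 'tool_rot': array([-3.14028705e+00, -1.86441694e-04,  4.63771171e-01]), 'contact_force': array([ 0.20721614,  0.74103491, -0.40607965]), 'torque': array([-0.00099591, -0.04278866, -0.01398475]), 'grip_force': 0.0, 'opening': 0.09191368865094295}
```

View pics/top0.png

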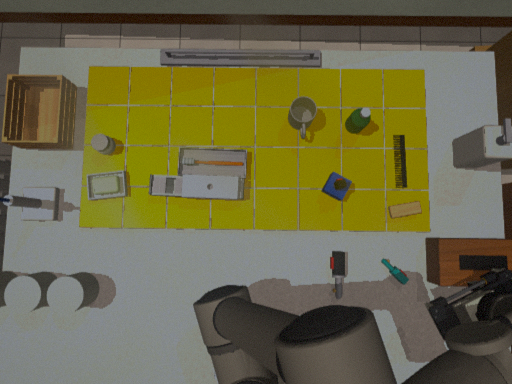

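View pics/side0.png

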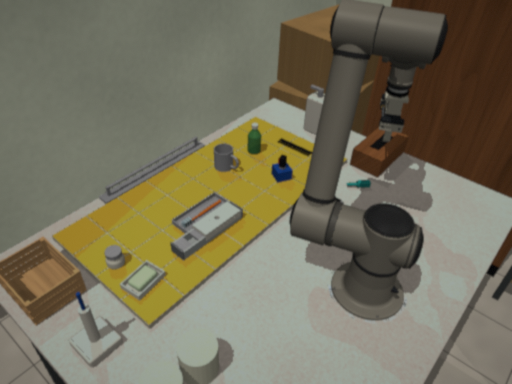

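The top view shows the blue block with the black pin at (337,186). The rail lies at rows 175–200, columns 150–245, with the caddy hole near (209,187). The side view shows the pin upright in the block at (283,165). The larger black and red item at (340,270) and the turquoise one at (394,271) are the decoys.

Run:
```python
from h import *
c=dict(np.load('pics/top0.npz'))
for n,u,v,z in(('block',337,186,.046),('pinhead',340,184,.09),('hole',209,187,.046),('railL',150,185,.046),('railR',245,187,.046)):print(n,onplane(c,u,v,z).round(3),bydepth(c,u,v).round(3))
w=cam('wrist');print(w['world_from_camera'].round(3).tolist(),w['fx'],w['cx'],w['cy'])
```

```text
block [ 0.512 -0.242  0.046] [ 0.505 -0.229  0.11 ]
pinhead [ 0.513 -0.241  0.09 ] [ 0.51  -0.235  0.118]
hole [0.505 0.13  0.046] [0.504 0.129 0.056]
railL [0.508 0.303 0.046] [0.507 0.298 0.061]
railR [0.506 0.025 0.046] [0.509 0.026 0.02 ]
[[0.448, 0.855, 0.261, 0.305], [-0.894, 0.429, 0.129, -0.434], [-0.002, -0.291, 0.957, 0.383], [0.0, 0.0, 0.0, 1.0]] 327.681510937365 255.28253180093085 189.1141314959072
```

Call:
{"method": "arm_command", "body": {"xyz": [[10, 10, 10], [25, 25, 5], [35, 30, 5], [35, 35, 0], [35, 35, 0], [30, 30, 0], [25, 20, 0], [15, 10, 0], [0, 0, 0], [0, 0, 0]], "spin": [0, 0, 0, 0, 0, 0, 0, 0, 0, 0]}}

```text
time: 1.15
tool_pos: [0.445, -0.2739, 0.2659]
tool_rot: [3.141, 0.0, 0.465]
contact_force: [0.3, -0.5, -0.1]
opening: 0.0921
grip_force: 0.0
```

Run:
```python
from h import *
c=cam('wrist','w1');np.savez('pics/w1.npz',**c)
print(observe()['tool_pos'],c['world_from_camera'].round(3).tolist())
```

```text
[ 0.44454978 -0.27446614  0.2658309 ] [[0.449, 0.855, 0.26, 0.515], [-0.894, 0.43, 0.131, -0.238], [-0.0, -0.291, 0.957, 0.404], [0.0, 0.0, 0.0, 1.0]]
```

View pics/w1.png

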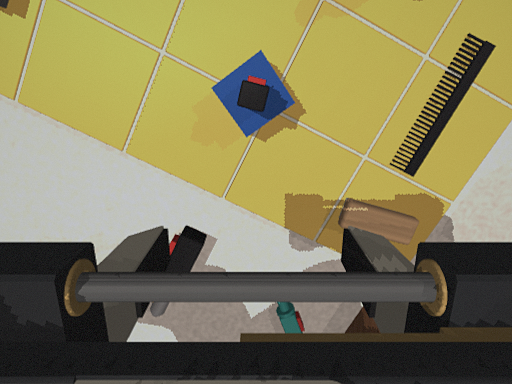

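The wrist view shows the pin's handle at (253,97) in the blue block, with its red button at (257,80) on the image's upper side. The comb is at right and the nail brush at (380,220).

```bash
cat >> h.py <<'E'
def pinmeas(c,uv,r=45):
    u0,v0=map(int,uv);hsv=cv2.cvtColor(c['img'],cv2.COLOR_RGB2HSV)
    m=np.zeros(hsv.shape[:2],np.uint8);m[max(0,v0-r):v0+r,max(0,u0-r):u0+r]=1
    zz=np.zeros(m.shape)
    T=np.array(c['world_from_camera']);vv,uu=np.mgrid[:384,:512];D=c['depth']
    P=T[:3,3]+np.stack([(uu-c['cx'])/c['fx']*D,-(vv-c['cy'])/c['fy']*D,-D],-1)@T[:3,:3].T
    dark=(hsv[...,2]<60)&(hsv[...,1]<120)&(m>0)&(P[...,2]>.098)
    dark=cv2.morphologyEx(dark.astype(np.uint8),cv2.MORPH_OPEN,np.ones((3,3)))
    red=((hsv[...,0]<8)|(hsv[...,0]>172))&(hsv[...,1]>150)&(m>0)
    k=np.argwhere(dark>0)[:,::-1].astype(np.float32);q=np.argwhere(red)[:,::-1]
    rect=cv2.minAreaRect(k);z=np.median(P[dark>0][:,2])
    W=np.array([onplane(c,*p,z)[:2] for p in cv2.boxPoints(rect)])
    print('dark n',len(k),'c',k.mean(0),'rect',rect,'ztop',z)
    print(' world centre',W.mean(0).round(4),'sides',np.linalg.norm(np.diff(W,axis=0),axis=1).round(4),'dirs deg',np.degrees(np.arctan2(*np.diff(W,axis=0)[:2].T[::-1])).round(1))
    if len(q): print(' red c',q.mean(0),'pts',np.median(P[red],0).round(4), np.median(P[red][:,2]))
    b=(hsv[...,0]>100)&(hsv[...,0]<130)&(hsv[...,1]>150)&(m>0)&(P[...,2]>.03)
    pb=P[b];h=np.percentile(pb[:,2],[50,80]);pt=pb[pb[:,2]>h[0]-.005]
    rb=cv2.minAreaRect(pt[:,:2].astype(np.float32)*1000);print(' block top z',h,rb)
    return k.mean(0)
E
python3 - <<'E'
from h import *
pinmeas(dict(np.load('pics/w1.npz')),(253,95))
c=dict(np.load('pics/w1.npz'))
for p in((30,200),(120,100),(100,180),(10,320),(60,180),(150,140)): print(p,bydepth(c,*p).round(3))
E
```

```text
dark n 685 c [252.98395  95.91679] rect ((252.55885314941406, 95.76470947265625), (27.649059295654297, 25.951311111450195), 14.03624439239502) ztop 0.11600107200170051
 world centre [ 0.5093 -0.2386] sides [0.0211 0.0231 0.0212] dirs deg [ 11.3 -76.7]
 red c [256.36190476  80.3047619 ] pts [ 0.5221 -0.2358  0.105 ] 0.10496827565222222
 block top z [0.06503184 0.06567974] ((509.4055480957031, -238.5287628173828), (58.88544464111328, 58.83138656616211), 61.86380386352539)
(30, 200) [ 0.26  -0.038 -0.   ]
(120, 100) [ 0.436 -0.107  0.02 ]
(100, 180) [ 0.327 -0.11  -0.001]
(10, 320) [ 0.439 -0.208  0.335]
(60, 180) [ 0.303 -0.065 -0.001]
(150, 140) [ 0.409 -0.153  0.019]
```

Call:
{"method": "arm_command", "body": {"xyz": [[10, 10, 0], [20, 20, 0], [20, 20, 0], [10, 20, 0], [0, 0, 0], [0, 0, 0]], "spin": [0, 0, 0, 0, 0, 0]}}

```text
time: 1.8
tool_pos: [0.5048, -0.2045, 0.2656]
tool_rot: [3.141, 0.0, 0.464]
contact_force: [-0.4, -1.1, -1.0]
opening: 0.0918
grip_force: 0.0
```

Run:
```python
from h import *
c=cam('wrist','w2');np.savez('pics/w2.npz',**c)
c1=dict(np.load('pics/w1.npz'))
a=proj(c,[*onplane(c1,253,95,.107)]);print(a)
pinmeas(c,a)
```

```text
(np.float64(290.37079758049356), np.float64(188.08432104729604))
dark n 616 c [290.14612 189.28896] rect ((290.0596618652344, 188.9678955078125), (27.48961639404297, 25.190834045410156), 16.699243545532227) ztop 0.11579409203817201
 world centre [ 0.5109 -0.2368] sides [0.0238 0.0253 0.024 ] dirs deg [ 11.6 -80.4]
 red c [292.27932961 172.4301676 ] pts [ 0.5232 -0.2344  0.1036] 0.10362749923185666
 block top z [0.06489135 0.06551281] ((524.1029663085938, -210.97048950195312), (121.65218353271484, 58.588035583496094), 62.13509750366211)
```

Call:
{"method": "arm_command", "body": {"xyz": [[0, 10, 0], [0, 25, 0], [0, 35, 0], [-5, 35, 0], [-5, 35, 0], [-5, 35, 0], [0, 35, 0], [0, 25, 0], [0, 15, 0], [0, 5, 0], [0, 0, 0], [0, 0, 0]], "spin": [7.5, 7.5, 7.5, 7.5, 7.5, 7.5, 7.5, 7.5, 7.5, 7.5, 0, 0]}}

```text
time: 3.05
tool_pos: [0.4899, 0.0496, 0.2656]
tool_rot: [3.141, 0.0, 1.768]
contact_force: [-0.1, 0.7, -1.1]
opening: 0.0918
grip_force: 0.0
```

Run:
```python
from h import *
c=cam('wrist','w3');np.savez('pics/w3.npz',**c)
o=observe();print(o['tool_pos'],o['tool_rot'],o['qpos'],c['world_from_camera'].round(3).tolist())
c1=dict(np.load('pics/w1.npz'));c2=dict(np.load('pics/w2.npz'))
# triangulate handle top centre from w1,w2
A=[];b=[]
for k,u,v in((c1,252.8,95.8),(c2,290.1,189.1)):
    o=k['world_from_camera'][:3,3];d=onplane(k,u,v,0)-o;d/=np.linalg.norm(d);M=np.eye(3)-np.outer(d,d);A.append(M);b.append(M@o)
print('tri',np.linalg.solve(sum(A),sum(b)).round(4))
```

```text
[0.4899081  0.04947972 0.26557999] [3.14151522e+00 2.17952115e-04 1.76824063e+00] [-5.50130762e-02  2.66090327e-01  1.57571740e+00 -1.98969667e-04
  1.29965551e+00 -2.52404108e-01] [[0.981, -0.188, -0.057, 0.474], [0.196, 0.938, 0.285, 0.127], [0.0, -0.291, 0.957, 0.404], [0.0, 0.0, 0.0, 1.0]]
tri [ 0.5092 -0.2387  0.1079]
```

View pics/w3.png

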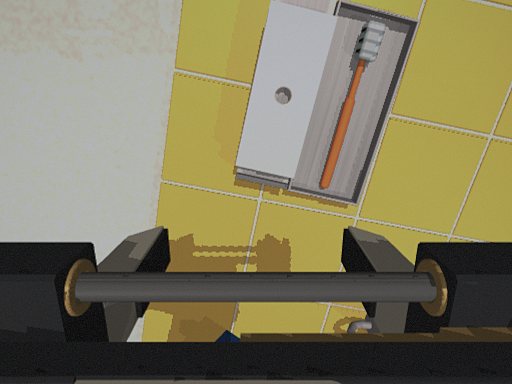

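The hole in the white plate is at about (283,95). The plate's edges run from (240,170)–(275,0) and (300,180)–(338,15), with the toothbrush tray to the right.

```bash
cat >> h.py <<'E'
def holemeas(c,uv,z=.0655,r=18):
    u0,v0=map(int,uv);g=cv2.cvtColor(c['img'],cv2.COLOR_RGB2GRAY);s=cv2.resize(g[v0-r:v0+r,u0-r:u0+r],None,fx=4,fy=4,interpolation=cv2.INTER_CUBIC)
    t=(np.percentile(s,70)+np.percentile(s,3))/2
    cs,_=cv2.findContours((s<t).astype(np.uint8),cv2.RETR_EXTERNAL,cv2.CHAIN_APPROX_NONE)
    k=max(cs,key=cv2.contourArea);e=cv2.fitEllipse(cv2.convexHull(k));u=(e[0][0]+.5)/4-.5+u0-r;v=(e[0][1]+.5)/4-.5+v0-r
    p=onplane(c,u,v,z);print('hole px',round(u,2),round(v,2),'axes',np.array(e[1])/4,'world',p.round(4));return p
E
python3 - <<'E'
from h import *
c=dict(np.load('pics/w3.npz'));holemeas(c,(283,95))
print('plate depth z',[bydepth(c,*p)[2].round(4) for p in((265,95),(305,80),(280,130))])
# edges of plate: linear fits in rows
g=cv2.cvtColor(c['img'],cv2.COLOR_RGB2HSV)
L=[];R=[]
for v in range(20,160,4):
    row=(g[v,:,1]<40)&(g[v,:,2]>100)
    xs=np.where(row[230:350])[0]+230
    T=[bydepth(c,u,v) for u in xs];ok=[u for u,p in zip(xs,T) if abs(p[2]-.0655)<.004]
    L.append(onplane(c,min(ok)-.5,v,.0655)[:2]);R.append(onplane(c,max(ok)+.5,v,.0655)[:2])
for E in(L,R):
    f=cv2.fitLine(np.array(E,np.float32),cv2.DIST_HUBER,0,.001,.001).ravel();f=f*(1 if f[1]>0 else -1) if 0 else f
    print('edge dir deg',np.degrees(np.arctan2(f[1],f[0]))%180,'pt',f[2:])
ct=dict(np.load('pics/top0.npz'));holemeas(ct,(209,186),r=8)
E
```

```text
hole px 283.02 94.83 axes [15.97429657 16.57002068] world [0.5021 0.1275 0.0655]
plate depth z [np.float64(0.0651), np.float64(0.0647), np.float64(0.0652)]
edge dir deg 88.3554 pt [0.4702943  0.12636784]
edge dir deg 88.36984 pt [0.53449464 0.1349676 ]
hole px 208.91 186.07 axes [4.38774395 5.94668579] world [0.5054 0.128  0.0655]
```

Call:
{"method": "arm_command", "body": {"xyz": [[0, -10, 0], [0, -25, 0], [5, -40, 0], [5, -40, 0], [5, -45, 0], [5, -45, 0], [0, -37, 0], [0, -25, -10], [0, -15, -20], [0, -5, -30], [0, 0, -40], [0, 0, -35], [0, 0, -20], [0, 0, -12], [0, 0, -5], [0, 0, 0], [0, 0, 0]], "spin": [0, 0, 0, 0, 0, 0, 0, 0, 0, 0, 0, 0, 0, 0, 0, 0, 0]}}

```text
time: 4.8
tool_pos: [0.5104, -0.2371, 0.0947]
tool_rot: [3.14, 0.002, 1.772]
contact_force: [0.4, -0.5, -0.1]
opening: 0.0921
grip_force: 0.0
```

Run:
```python
from h import *
c=cam('wrist','w4');np.savez('pics/w4.npz',**c)
o=observe();print(o['tool_pos'],o['tool_rot'])
print(proj(c,o['tool_pos']),proj(c,[.5097,-.238,.1165]))
```

```text
[ 0.51049669 -0.23706659  0.09479279] [3.13983255e+00 1.68093096e-03 1.77261945e+00]
(np.float64(256.05615105645563), np.float64(264.13963525057414)) (np.float64(253.89901251115555), np.float64(292.8200676497899))
```

View pics/w4.png

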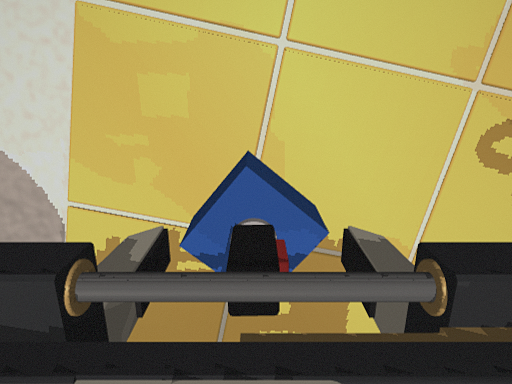

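The handle, with its upper edge at columns 230–273, sits between the fingers. The red button at (283,255) faces the right finger.

Call:
{"method": "arm_command", "body": {"xyz": [[-0.5, -1, -1], [0, 0, 0], [0, 0, 0], [0, 0, 0], [0, 0, 0], [0, 0, 0], [0, 0, 0], [0, 0, 0], [0, 0, 0], [0, 0, 0]], "spin": [0, 0, 0, 0, 0, 0, 0, 0, 0, 0], "jaw": -1, "squeeze": 35}}

```text
time: 5.85
tool_pos: [0.5097, -0.2377, 0.0928]
tool_rot: [3.141, 0.001, 1.773]
contact_force: [0.7, 1.2, 1.0]
opening: 0.0219
grip_force: 35.0
```

Call:
{"method": "arm_command", "body": {"xyz": [[0, 0, 2], [0, 0, 4], [0, 0, 6], [0, 0, 10], [0, 0, 15], [0, 0, 20], [0, 0, 20], [0, 0, 15], [0, 0, 8], [0, 0, 0], [0, 0, 0]], "spin": [0, 0, 0, 0, 0, 0, 0, 0, 0, 0, 0]}}

```text
time: 6.95
tool_pos: [0.5091, -0.2374, 0.1922]
tool_rot: [-3.141, -0.0, 1.773]
contact_force: [-1.0, 0.5, -0.9]
opening: 0.0216
grip_force: 35.0
```

Run:
```python
from h import *
c=cam('wrist','w5');np.savez('pics/w5.npz',**c)
o=observe();print(o['tool_pos'],o['tool_rot'],o['contact_force'])
t=o['tool_pos']
for z in(-.028,-.07):print(proj(c,t+[0,0,z]))
s=cam('side');cv2.imwrite('pics/s5.png',cv2.resize(s['img'][90:230,220:360,::-1],(560,560),interpolation=cv2.INTER_CUBIC));print(proj(s,t),proj(s,t-[0,0,.07]))
```

```text
[ 0.5089593  -0.23729475  0.19181312] [-3.14060079e+00 -9.75589033e-04  1.77280953e+00] [0.85337497 0.25724048 0.084955  ]
(np.float64(255.64435225141887), np.float64(237.986829458876))
(np.float64(255.6054971649172), np.float64(211.19547955924665))
(np.float64(284.1099293583433), np.float64(139.42710255963925)) (np.float64(282.6868852235484), np.float64(155.12847018019266))
```

View pics/w5.png

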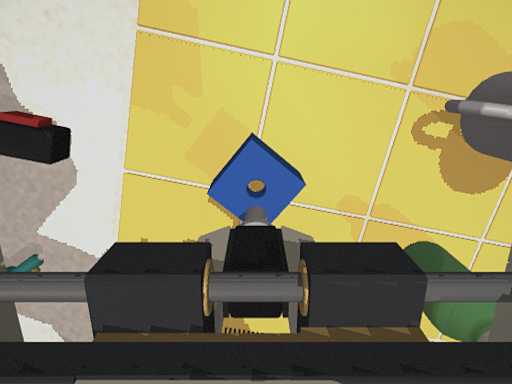

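The pin is clear of the block, with the tip at about (256,211). The block's empty hole shows at (257,186) and lies directly under the tool. The caddy hole should appear at this same pixel when the tool is over it, since both tops are at the same height.

Run:
```python
from h import *
c=dict(np.load('pics/w5.npz'));holemeas(c,(257,186))
hsv=cv2.cvtColor(c['img'],cv2.COLOR_RGB2HSV);m=np.zeros((384,512),np.uint8);m[170:205,240:275]=1
k=((hsv[...,0]<95)|(hsv[...,1]<90))&(m>0)
n,l,st,ce=cv2.connectedComponentsWithStats(k.astype(np.uint8));print(st,ce)
for q in ce[1:]:print(onplane(c,*q,.0655).round(4))
```

```text
hole px 255.85 188.0 axes [19.1655159  19.89254189] world [ 0.5093 -0.2377  0.0655]
[[     0      0    512    384 196448]
 [   248    179     17     13    160]] [[255.4996284  191.50498351]
 [255.95625    185.38125   ]]
[ 0.5089 -0.2354  0.0655]
```

Call:
{"method": "arm_command", "body": {"xyz": [[0, 10, 0], [0, 25, 0], [0, 40, 0], [0, 45, 0], [0, 45, 0], [0, 45, 0], [0, 45, 0], [-2, 45, 0], [-2, 35, 0], [-2, 20, 0], [-1, 10, 0], [0, 0, 0], [0, 0, 0], [0, 0, 0]], "spin": [0, 0, 0, 0, 0, 0, 0, 0, 0, 0, 0, 0, 0, 0]}}

```text
time: 8.45
tool_pos: [0.5025, 0.1264, 0.1924]
tool_rot: [-3.141, 0.0, 1.771]
contact_force: [-0.2, 0.2, -1.3]
opening: 0.0219
grip_force: 35.0
```

Run:
```python
from h import *
c=cam('wrist','w6');np.savez('pics/w6.npz',**c)
o=observe();print(o['tool_pos'],o['tool_rot'],o['contact_force'])
a=proj(c,[.5022,.1275,.0655]);print(a);holemeas(c,a,r=16)
```

```text
[0.50255754 0.12635169 0.19248586] [-3.14152586e+00  1.96414939e-04  1.77114770e+00] [ 1.07389657  0.04254469 -0.86439215]
(np.float64(255.56466204788262), np.float64(186.10955778957256))
hole px 255.4 185.84 axes [18.11791229 19.05640411] world [0.502  0.1277 0.0655]
```

View pics/w6.png

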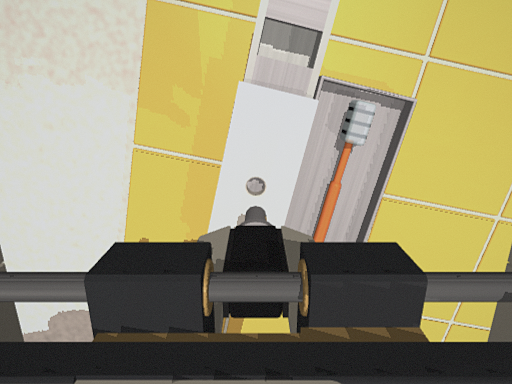

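The caddy hole is at (255.4,185.8) and the tip at about (256,211). The tool needs about 1.3 mm more in +y before it descends.

Call:
{"method": "arm_command", "body": {"xyz": [[0, 1.3, -5], [0, 0, -10], [0, 0, -12], [0, 0, -10], [0, 0, -6], [0, 0, -3], [0, 0, -2], [0, 0, -2], [0, 0, -2], [0, 0, -1.5], [0, 0, -1.5], [0, 0, -1.5], [0, 0, -1.5], [0, 0, 0], [0, 0, 0]], "spin": [0, 0, 0, 0, 0, 0, 0, 0, 0, 0, 0, 0, 0, 0, 0]}}

```text
time: 10.0
tool_pos: [0.5024, 0.1287, 0.1345]
tool_rot: [3.142, -0.0, 1.773]
contact_force: [-0.1, -0.2, -2.2]
opening: 0.0218
grip_force: 35.0
```

Call:
{"method": "arm_command", "body": {"xyz": [[0, -0.5, -1], [0, 0, -1], [0, 0, -1], [0, 0, -1], [0, 0, -1], [0, 0, 0]], "spin": [0, 0, 0, 0, 0, 0]}}

```text
time: 10.6
tool_pos: [0.5023, 0.1283, 0.1294]
tool_rot: [-3.141, -0.0, 1.773]
contact_force: [-0.5, 0.1, -1.6]
opening: 0.0217
grip_force: 35.0
```

Run:
```python
from h import *
o=observe();print(o['tool_pos'],o['contact_force'],o['torque'])
c=cam('wrist');t=o['tool_pos'];print(proj(c,t-[0,0,.069]))
cv2.imwrite('pics/w7.png',cv2.resize(c['img'][180:300,180:340,::-1],(640,480),interpolation=cv2.INTER_CUBIC))
```

```text
[0.50229279 0.1282723  0.1293715 ] [-0.54824118  0.12045871 -1.58717771] [-0.00990745 -0.08476745 -0.00584671]
(np.float64(255.7703167458538), np.float64(211.99179385528078))
```

View pics/w7.png

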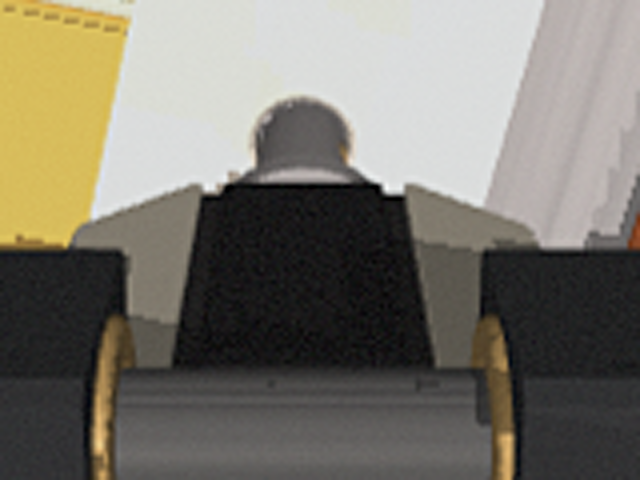

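The crop shows the tip centred in the hole, with a thin rim visible around it at (300,100). There is no contact force, so I'll descend slowly to the locking plate.

Call:
{"method": "arm_command", "body": {"xyz": [[0, 0, -1], [0, 0, -1], [0, 0, -1], [0, 0, -1], [0, 0, -0.5], [0, 0, -0.5], [0, 0, 0]], "spin": [0, 0, 0, 0, 0, 0, 0]}}

```text
time: 11.35
tool_pos: [0.5023, 0.1283, 0.1245]
tool_rot: [-3.142, 0.0, 1.773]
contact_force: [-0.5, 0.5, -0.1]
opening: 0.022
grip_force: 35.0
```

Call:
{"method": "arm_command", "body": {"xyz": [[0, 0, -0.5], [0, 0, -0.5], [0, 0, 0]], "spin": [0, 0, 0]}}

```text
time: 11.65
tool_pos: [0.5023, 0.1282, 0.1235]
tool_rot: [-3.142, -0.0, 1.773]
contact_force: [-0.2, -0.5, -1.2]
opening: 0.0219
grip_force: 35.0
```

Call:
{"method": "arm_command", "body": {"xyz": [[0, 0, -0.4], [0, 0, 0]], "spin": [0, 0]}}

```text
time: 11.85
tool_pos: [0.5024, 0.1283, 0.1231]
tool_rot: [3.142, 0.0, 1.773]
contact_force: [-0.1, 0.1, -1.2]
opening: 0.022
grip_force: 35.0
```

Call:
{"method": "arm_command", "body": {"xyz": [[0, 0, -0.3], [0, 0, 0]], "spin": [0, 0]}}

```text
time: 12.05
tool_pos: [0.5024, 0.1283, 0.1228]
tool_rot: [3.142, -0.0, 1.773]
contact_force: [-0.0, -0.1, -0.8]
opening: 0.022
grip_force: 35.0
```

Call:
{"method": "arm_command", "body": {"xyz": [[0, 0, -0.3], [0, 0, 0]], "spin": [0, 0]}}

```text
time: 12.25
tool_pos: [0.5024, 0.1282, 0.1228]
tool_rot: [3.141, 0.0, 1.773]
contact_force: [-1.4, -0.3, 1.2]
opening: 0.0217
grip_force: 35.0
```

Call:
{"method": "arm_command", "body": {"xyz": [[0, 0, -0.3], [0, 0, 0]], "spin": [0, 0]}}

```text
time: 12.45
tool_pos: [0.5024, 0.1283, 0.1227]
tool_rot: [3.141, 0.0, 1.773]
contact_force: [-1.3, 0.1, 5.1]
opening: 0.0218
grip_force: 35.0
```

Call:
{"method": "arm_command", "body": {"xyz": [[0, 0, -0.2], [0, 0, 0]], "spin": [0, 0]}}

```text
time: 12.65
tool_pos: [0.5024, 0.1283, 0.1226]
tool_rot: [3.141, 0.0, 1.773]
contact_force: [-2.3, -0.5, 6.3]
opening: 0.0218
grip_force: 35.0
```

Call:
{"method": "arm_command", "body": {"xyz": [[0, 1, 0], [0.1, 2, 0], [0, 2, 0], [0.1, 2, 0], [0, 2, 0], [0.1, 2, 0], [0, 1, 0], [0, 0, 0]], "spin": [0, 0, 0, 0, 0, 0, 0, 0]}}

```text
time: 13.45
tool_pos: [0.5029, 0.139, 0.1226]
tool_rot: [3.141, 0.002, 1.773]
contact_force: [-1.7, -5.8, 6.7]
opening: 0.022
grip_force: 35.0
```

Call:
{"method": "arm_command", "body": {"xyz": [[0, 1.5, 0], [0.1, 1.5, 0], [0, 0, 0]], "spin": [0, 0, 0]}}

```text
time: 13.75
tool_pos: [0.503, 0.142, 0.1226]
tool_rot: [3.141, 0.002, 1.773]
contact_force: [-1.8, -6.2, 6.8]
opening: 0.022
grip_force: 35.0
```

Call:
{"method": "arm_command", "body": {"xyz": [[0, 1.5, 0], [0.1, 1.5, 0], [0, 0, 0]], "spin": [0, 0, 0]}}

```text
time: 14.05
tool_pos: [0.5031, 0.145, 0.1226]
tool_rot: [3.141, 0.002, 1.773]
contact_force: [-0.5, -5.6, 6.7]
opening: 0.0217
grip_force: 35.0
```

Call:
{"method": "arm_command", "body": {"xyz": [[0, 1.5, 0], [0.1, 1.5, 0], [0, 0, 0]], "spin": [0, 0, 0]}}

```text
time: 14.35
tool_pos: [0.5032, 0.1483, 0.1225]
tool_rot: [3.141, 0.002, 1.773]
contact_force: [-1.2, -4.9, 6.1]
opening: 0.022
grip_force: 35.0
```

Call:
{"method": "arm_command", "body": {"xyz": [[0, 1.5, 0], [0.1, 1.5, 0], [0, 0, 0]], "spin": [0, 0, 0]}}

```text
time: 14.65
tool_pos: [0.5031, 0.1524, 0.1218]
tool_rot: [3.141, -0.0, 1.773]
contact_force: [1.1, -2.2, -0.2]
opening: 0.0219
grip_force: 35.0
```

Call:
{"method": "arm_command", "body": {"xyz": [[0.1, 2, 0], [0, 0, -0.7], [0, 0, -0.5], [0, 0, 0]], "spin": [0, 0, 0, 0]}}

```text
time: 15.05
tool_pos: [0.503, 0.1545, 0.1206]
tool_rot: [-3.141, -0.0, 1.773]
contact_force: [-0.7, -0.6, -0.7]
opening: 0.022
grip_force: 35.0
```

Run:
```python
from h import *
for i in range(4):
    c=cam('top');o=observe();print(o['tool_pos'].round(4),o['contact_force'].round(1))
```

```text
[0.5031 0.1544 0.1207] [-0.2  0.1 -0.4]
[0.5031 0.1544 0.1207] [ 0.7 -0.7 -1.3]
[0.5031 0.1543 0.1208] [-0.3 -0.6 -0.7]
[0.5032 0.1543 0.1208] [ 0.4  0.4 -2.1]
```

Call:
{"method": "arm_command", "body": {"xyz": [[0, 0, -0.5], [0, 0, -0.5], [0, 0, 0]], "spin": [0, 0, 0]}}

```text
time: 15.55
tool_pos: [0.5031, 0.1542, 0.1198]
tool_rot: [-3.142, -0.0, 1.773]
contact_force: [0.3, 1.2, -1.7]
opening: 0.022
grip_force: 35.0
```

Call:
{"method": "arm_command", "body": {"xyz": [[0, 0, -0.5], [0, 0, -0.5], [0, 0, 0]], "spin": [0, 0, 0]}}

```text
time: 15.85
tool_pos: [0.5031, 0.1542, 0.1188]
tool_rot: [-3.142, 0.0, 1.773]
contact_force: [0.1, -0.8, -1.6]
opening: 0.022
grip_force: 35.0
```

Call:
{"method": "arm_command", "body": {"xyz": [[0, 0, -0.5], [0, 0, -0.5], [0, 0, 0]], "spin": [0, 0, 0]}}

```text
time: 16.15
tool_pos: [0.5031, 0.1542, 0.1178]
tool_rot: [-3.142, 0.0, 1.773]
contact_force: [-0.4, 0.4, -1.2]
opening: 0.0218
grip_force: 35.0
```

Call:
{"method": "arm_command", "body": {"xyz": [[0, 0, -0.5], [0, 0, -0.5], [0, 0, 0]], "spin": [0, 0, 0]}}

```text
time: 16.45
tool_pos: [0.5031, 0.1542, 0.1168]
tool_rot: [-3.142, 0.0, 1.773]
contact_force: [0.1, -0.2, -0.4]
opening: 0.022
grip_force: 35.0
```

Call:
{"method": "arm_command", "body": {"xyz": [[0, 0, -0.5], [0, 0, -0.5], [0, 0, -1], [0, 0, -1], [0, 0, 0]], "spin": [0, 0, 0, 0, 0]}}

```text
time: 16.95
tool_pos: [0.5031, 0.1542, 0.1136]
tool_rot: [-3.141, -0.0, 1.773]
contact_force: [-0.9, -0.4, -0.7]
opening: 0.0223
grip_force: 35.0
```

Call:
{"method": "arm_command", "body": {"xyz": [[0, 0, -1], [0, 0, -1.5], [0, 0, -1.5], [0, 0, -1.5], [0, 0, -1.5], [0, 0, -1.5], [0, 0, -1.5], [0, 0, -1.5], [0, 0, -1.5], [0, 0, -1.5], [0, 0, -1.5], [0, 0, -1], [0, 0, 0]], "spin": [0, 0, 0, 0, 0, 0, 0, 0, 0, 0, 0, 0, 0]}}

```text
time: 18.25
tool_pos: [0.5031, 0.1542, 0.0967]
tool_rot: [-3.141, 0.0, 1.773]
contact_force: [0.1, -0.6, -0.6]
opening: 0.022
grip_force: 35.0
```

Call:
{"method": "arm_command", "body": {"xyz": [[0, 0, -1], [0, 0, -1], [0, 0, -1], [0, 0, 0]], "spin": [0, 0, 0, 0]}}

```text
time: 18.65
tool_pos: [0.5031, 0.1543, 0.0937]
tool_rot: [-3.141, -0.0, 1.773]
contact_force: [-0.0, 0.0, -1.5]
opening: 0.0221
grip_force: 35.0
```

Call:
{"method": "arm_command", "body": {"xyz": [[0, 0, -0.5], [0, 0, 0]], "spin": [0, 0]}}

```text
time: 18.85
tool_pos: [0.5032, 0.1543, 0.0933]
tool_rot: [3.142, 0.0, 1.773]
contact_force: [0.5, 0.8, -0.1]
opening: 0.0219
grip_force: 35.0
```

Call:
{"method": "arm_command", "body": {"xyz": [[0, 0, -0.4], [0, 0, 0]], "spin": [0, 0]}}

```text
time: 19.05
tool_pos: [0.5032, 0.1543, 0.0929]
tool_rot: [3.142, 0.0, 1.773]
contact_force: [0.2, 0.1, -1.0]
opening: 0.0221
grip_force: 35.0
```

Call:
{"method": "arm_command", "body": {"xyz": [[0, 0, -0.4], [0, 0, 0]], "spin": [0, 0]}}

```text
time: 19.25
tool_pos: [0.5032, 0.1542, 0.0928]
tool_rot: [3.141, 0.0, 1.773]
contact_force: [-1.3, -0.6, 2.0]
opening: 0.0218
grip_force: 35.0
```

Call:
{"method": "arm_command", "body": {"xyz": [[0, 0, -0.3], [0, 0, 0]], "spin": [0, 0]}}

```text
time: 19.45
tool_pos: [0.5032, 0.1543, 0.0927]
tool_rot: [3.141, 0.0, 1.773]
contact_force: [-2.3, -0.1, 4.4]
opening: 0.0219
grip_force: 35.0
```

The flange is seated at 4–5 N with the button in. Releasing.

Call:
{"method": "arm_command", "body": {"xyz": [[0, 0, 0], [0, 0, 0], [0, 0, 0], [0, 0, 0], [0, 0, 0], [0, 0, 0], [0, 0, 0], [0, 0, 0]], "spin": [0, 0, 0, 0, 0, 0, 0, 0], "jaw": 0.6}}

```text
time: 20.25
tool_pos: [0.5031, 0.1543, 0.0922]
tool_rot: [-3.142, 0.0, 1.773]
contact_force: [0.9, -0.7, 0.1]
opening: 0.0734
grip_force: 0.0
```

Call:
{"method": "arm_command", "body": {"xyz": [[0, 0, 3], [0, 0, 6], [0, 0, 10], [0, 0, 20], [0, 0, 30], [0, 0, 30], [0, 0, 20], [0, -10, 15], [0, -20, 5], [0, -20, 0], [0, -10, 0], [0, 0, 0], [0, 0, 0]], "spin": [0, 0, 0, 0, 0, 0, 0, 0, 0, 0, 0, 0, 0]}}

```text
time: 21.55
tool_pos: [0.5032, 0.0946, 0.2314]
tool_rot: [3.141, -0.0, 1.772]
contact_force: [0.0, 0.3, -0.1]
opening: 0.0736
grip_force: 0.0
```

Run:
```python
from h import *
c=cam('wrist','w8');o=observe();print(o['tool_pos'],o['contact_force'],o['time'])
a=proj(c,[.5032,.1543,.1165]);print(a)
u,v=map(int,a);pinmeas(c,a)
cv2.imwrite('pics/w8c.png',cv2.resize(c['img'][max(0,v-70):v+70,u-90:u+90,::-1],None,fx=4,fy=4,interpolation=cv2.INTER_CUBIC))
```

```text
[0.50313317 0.09480076 0.23129588] [-0.60429746 -0.59516952 -0.0688691 ] 21.6
(np.float64(271.5380467629557), np.float64(117.99201864619054))
dark n 852 c [269.71008 117.9331 ] rect ((270.0, 118.0), (30.0, 28.0), 90.0) ztop 0.11586597762204445
 world centre [0.5021 0.1539] sides [0.021  0.0223 0.0215] dirs deg [ 11.6 -77. ]
 red c [286.12765957 116.61702128] pts [0.5151 0.1568 0.105 ] 0.10497728260541211
 block top z [0.09713117 0.09754978] ((500.9089050292969, 165.0863037109375), (8.781394958496094, 0.02021312713623047), 11.867851257324219)
```

View pics/w8c.png

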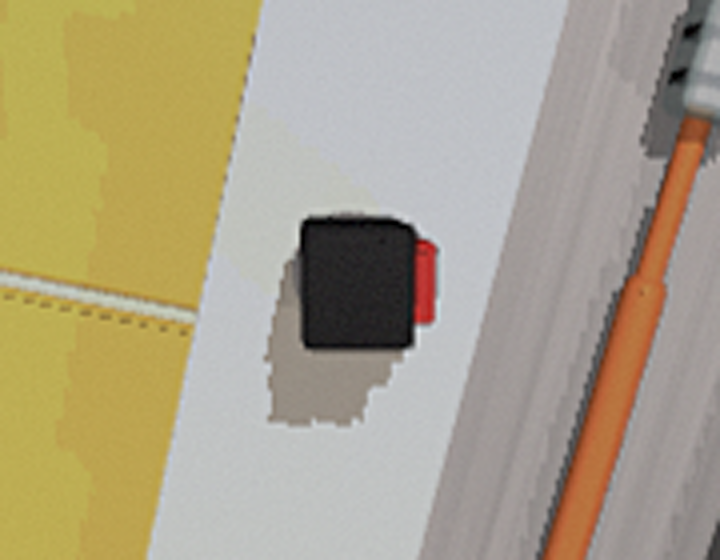

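The pin stands upright on the plate at crop (357,283). The red button is sprung out at (425,283), and the top is at z = 0.116, the same height as when it was seated in the block.

```bash
python3 -c "
from cell import *
print(hand_in())"
```

```text
the job is handed in; nothing more can be done
None
```

The caddy is pinned to its rail: the pin is seated flange-down through the plate with its button sprung out. The job is handed in at about 21.6 s on the robot clock; I did not see the judge's verdict.

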